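# Set a marble strip on the sloped polishing rest

### The arm

A 6-joint arm with a two-finger parallel gripper is mounted at the origin on the work surface. World frame = base frame: x ahead of the robot, y to its left, z up, the work surface at z = 0. Lengths are in mm, angles in rad, forces in N, time in s.
With the tool pointing down it reaches from about 275 to 725 mm from the base axis. Payload 15.9 kg.
Tool frame: the origin (TCP) lies midway between the tips of the shut fingers; the grasp point (between the pads) lies 19 mm behind it (env.hold_point_z is the distance from the TCP to the grasp point, in mm); x points along the fingers, z is the direction in which the jaws open and shut, and the axes are right-handed (so a half turn about x gives the same grasp; the last joint's range is limited). The gripper opens to 85 mm and grips with 20 to 120 N. Pads are 22 mm wide; open, the fingers measure 114 mm over their backs; the gripper's body (76 mm by 85 mm) begins 54 mm behind the grasp point. The pads swing forward as they close: fully open they stand 13 mm farther back than shut.
Start: joints at [-1.282, 0.213, -0.034, 1.323, 0, 1.571], TCP at [142.395, -479.28, 231.306] pointing down, gripper open.
Joint ranges: [-2.98, 2.98], [-0.74, 1.72], [-1.14, 1.35], [-2.1, 2.04], [-1.57, 1.44], [-3.14, 3.14]. Speed limits (rad/s): [1.89, 1.89, 2.39, 2.57, 3.14, 3.14].

### API

Orientations are given as a 3x3 rotation matrix whose columns are the frame's x, y, z axes.
In Python, from station import get_state, imaging, env gives the robot as it stands.
- The arm moves only by the tool servo_tool, never from a script. Its argument "rows" is a list of rows, each a list of 5 numbers: the closure, from -1 (fully open) to 1 (shut), then the shift along the tool's x, y, z in cm, then the turn about the tool's x in rad. In form: [[hand, x, y, z, turn], ...]. A call has 1 to 8 rows; each row shifts and turns the commanded pose from where the row before left it, along the tool's axes as they then stand; what a row does not reach is not made up. A row lasts 1/10 s, in which the tool goes at most 50 mm and 8.59 degrees, less where a joint would pass 70% of its speed; a pose out of reach is approached as far as the arm can. A call is refused whole if a number of a shift passes 5 or a number of a turn 0.15, either way. A call with a gripper value outside its range is refused whole. The fingers move at their own pace and stop on an object; the grip force is fixed at half the most. Time passes only in rows, so rows that do not move let the fingers close. It gives the time, the measured TCP pose, the force and the opening at its end, in the units of the state.
- get_state(): the state, without advancing time (a new reading comes with each control period).
- imaging.grab_frame(name): name is "scene" or "top"; returns a dict with "color" (384x512x3 uint8, blue, green, red), "z_map" (384x512 float32, mm along the optical axis (not along the pixel's ray), 0 where there is no reading), "fx", "fy", "cx", "cy" (pixels), "D" ([k1, k2, p1, p2, k3] as OpenCV has them; the pictures are not rectified), "R" (3x3) and "t" (3): a world point X has camera coordinates R X + t. Camera axes: x right, y down, z forward; pixel columns grow to the right and rows downward; lengths in mm; the calibration is good to about 2 mm. A picture is of the moment at which its call begins.
- env.hand_in(): hands the job in, once; it reports no verdict.
The state is a dict: "clock": time; "joints": joint angles; "joint_vel": joint speeds; "joint_torque": joint torques, N m; "position": TCP position; "ee_rot": TCP orientation; "force": force on the tool from outside, world axes, zero at the start; "wrist_torque": the same for the moment, N m; "finger_gap": finger opening in mm.
Only numpy, scipy, OpenCV 4.12 (cv2) and the standard library are available. Lean on these libraries where they do the work, as an engineer would, in place of code of your own. Each camera call takes 0.05 s, during which the arm holds its last target.

### The job

Lay the white marble strip lengthways on the narrow sloped bearer of the red polishing rest, flat on the rubber, with one end up against the yellow stop at the low end and both long edges overhanging the bearer, ready for polishing. Lower it gently until it rests on the bearer before you let go, and do not drop it. Leave the dark offcut, the discs, the backing pad and the polisher where they are.

Things in the scene. Friction and masses are not known exactly. Their poses are not given: they have to be found in the camera images.
- strip: White marble strip, 170 (x) x 50 (y) x 28 (z) mm, about 0.64 kg (0.5 to 0.8), loose and lying flat on the bench. Origin at the centre of its underside; x along its length, y across, z up through its 28 mm thickness. Its two ends are alike: either may go to the stop.
- bearer: Narrow sloped timber bearer, black rubber top face 200 x 32 mm, fixed on the red rest, 39 mm deep. Slope 0.26 rad, face 85 mm above the bench at the low end, 136 mm at the high end. At the low end a yellow stop, 12 mm thick, 32 wide, stands 14 mm above the face. Origin: centre line of the face at the foot of the stop. x uphill along the face (face x 0 to 200 mm, stop x -12 to 0), y across, z square out of the face.
- rest: The red steel rest that carries the bearer, fixed to the bench: base plate 200 (x) x 110 (y) x 10 mm with two 26 mm square posts under the bearer. Origin at the centre of the plate's underside; x towards the bearer's high end, z up. It stands to the left or the right of the middle, turned up to 0.6 rad either way.
- offcut: Bystander: near-black stone offcut, 150 x 50 x 28 mm, lying flat, loose. Origin at the centre of its underside, x along its length.
- discs: Bystander: stack of abrasive discs with a teal top, 94 mm diameter, 20 mm high, loose. Origin at the centre of its underside.
- pad: Bystander: black rubber backing pad, 90 mm diameter, with a narrower hub, 36 mm high in all, loose. Origin at the centre of its underside.
- polisher: Bystander: cordless hand polisher lying on its pad and battery, about 310 mm long (x, pad at +x), 96 mm wide, 82 mm high, loose. Origin on the bench under the middle of its body.
Not all that is in view belongs to the job. Several things look just like the rest: the one meant starts farthest to the robot's left. What is shaped like the strip but turquoise is not meant.

How it is judged:
By the outcome, as a careful person would: the job done as asked, in the order asked, and still so for the second after the job is handed in, with the robot touching nothing.
It also fails if it takes over 38 s, if anything falls off the work surface, if the arm or the gripper's body presses on something with over 40 N, if the wrist force passes 120 N, or if a joint passes its speed limit or range.

## Working session

There is one attempt and no reset: what is moved stays moved. The work goes in short steps, Python scripts to look and compute and a tool call to move; the robot and the scene stay as the last step left them, time stands still between calls to the robot, and variables do not carry over. Pictures are saved under pics/ and viewed, and the job is handed in when it is done.

Besides the shell and the picture viewer there is one more tool, called after "Request:" in YAML: its name, and indented under it one key for each argument. servo_tool: Moves the arm, as the interface text tells. Its arguments: {"type":"object","properties":{"rows":{"type":"array","items":{"type":"array","items":{"type":"number"}}}},"required":["rows"]}

```bash
ls; mkdir -p pics
python3 - <<'E'
from station import get_state, imaging, env
import cv2,numpy as np,pickle
s=get_state();print(s['clock'],s['position'],s['ee_rot'],s['finger_gap'],env.hold_point_z)
for n in("scene","top"):
    f=imaging.grab_frame(n);pickle.dump(f,open(f'{n}0.pkl','wb'));cv2.imwrite(f'pics/{n}0.png',f['color'])
    R=np.array(f['R']);print(n,f['fx'],f['cx'],f['cy'],f['D'],-R.T@np.array(f['t']),R[2])
E
```

```text
pics
0.0 [ 142.30216572 -478.9822678   230.81676908] [[-3.01384510e-04  9.58590868e-01  2.84786687e-01]
 [ 1.04793992e-03  2.84786846e-01 -9.58590295e-01]
 [-9.99999405e-01  9.53507244e-06 -1.09037598e-03]] 85.43423267750522 18.700000000000003
scene 395.0765589905524 261.01437997680415 195.4052645678788 [-0.11661558  0.          0.          0.          0.        ] [1244.24385209  577.66928347  859.45027692] [-0.599565   -0.44547234 -0.66488812]
top 384.6791612455621 256.87887927664616 192.70999976924756 [-0.01699757  0.          0.          0.          0.        ] [ 480.94411515   63.60303066 1178.99119887] [ 0.05392019 -0.0079797  -0.99851336]
```

View pics/scene0.png

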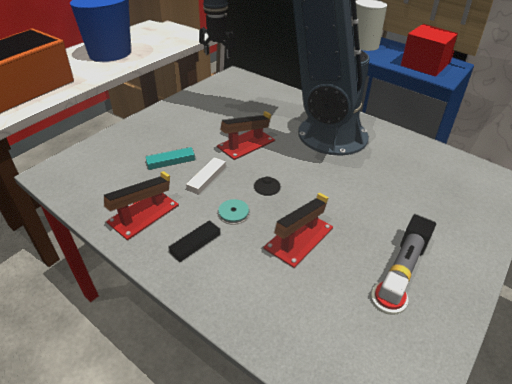

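View pics/top0.png

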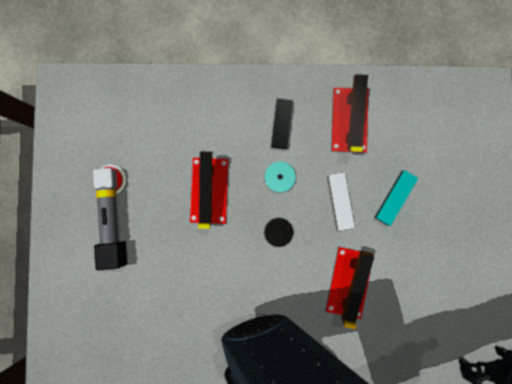

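The top view shows red rests at (208,190), (350,120) and (350,285), with image left being +y. The white strip is at (341,201), the turquoise lookalike at (397,197) and the dark offcut at (283,123). The scene view shows the same rests at (300,235), (140,205) and (247,137), with the strip at (206,175).

Rest candidates by top pixel are (208,190), (350,120) and (350,285); I choose (208,190), which is farthest left. Strip candidates are white (341,201), turquoise (397,197) and black (283,123); I choose the white one.

```bash
cat > h.py <<'E'
import cv2,numpy as np,pickle
def K(f): return np.array([[f['fx'],0,f['cx']],[0,f['fy'],f['cy']],[0,0,1.]])
def cam(f): R=np.array(f['R']);t=np.array(f['t']);return R,t,-R.T@t
def rays(f,uv):
    R,t,c=cam(f);p=cv2.undistortPoints(np.array(uv,float).reshape(-1,1,2),K(f),np.array(f['D'])).reshape(-1,2)
    return c,np.c_[p,np.ones(len(p))]@R
def onz(f,uv,z):
    c,d=rays(f,uv);return c+d*((z-c[2])/d[:,2])[:,None]
def onplane(f,uv,p0,n):
    c,d=rays(f,uv);return c+d*(((np.array(p0)-c)@n)/(d@n))[:,None]
def tri(f1,u1,f2,u2):
    out=[]
    for a,b in zip(u1,u2):
        A=np.zeros((3,3));v=np.zeros(3);L=[]
        for f,u in((f1,a),(f2,b)):
            c,d=rays(f,[u]);d=d[0]/np.linalg.norm(d[0]);M=np.eye(3)-np.outer(d,d);A+=M;v+=M@c;L.append((c,d))
        X=np.linalg.solve(A,v);out.append((X,[np.linalg.norm((np.eye(3)-np.outer(d,d))@(X-c)) for c,d in L]))
    return out
def pts(f,mask):
    v,u=np.nonzero(mask&(f['z_map']>0));c,d=rays(f,np.c_[u,v]);return c+d*f['z_map'][v,u][:,None]
def load(n): return pickle.load(open(n+'.pkl','rb'))
def proj(f,X):
    R,t,c=cam(f);return cv2.projectPoints(np.array(X,float).reshape(-1,1,3),cv2.Rodrigues(R)[0],t,K(f),np.array(f['D']))[0].reshape(-1,2)
E
python3 - <<'E'
from h import *
np.set_printoptions(precision=1,suppress=True)
for n,box in(('top0',(315,160,365,240)),('scene0',(180,150,235,200))):
    f=load(n);im=f['color'];hsv=cv2.cvtColor(im,cv2.COLOR_BGR2HSV)
    x0,y0,x1,y1=box;m=np.zeros(im.shape[:2],bool);m[y0:y1,x0:x1]=(im.min(2)[y0:y1,x0:x1]>150)
    m2=m
    print(n,m.sum());P=pts(f,m);print('z pct',np.percentile(P[:,2],[5,25,50,75,95]))
    cs=max(cv2.findContours(m.astype(np.uint8),0,2)[0],key=cv2.contourArea)
    r=cv2.minAreaRect(cs);print(r);b=cv2.boxPoints(r);print(b);W=onz(f,b,28);print(W, np.linalg.norm(np.diff(W,axis=0),axis=1),W.mean(0))
    T=P[P[:,2]>20]
    rr=cv2.minAreaRect(T[:,:2].astype(np.float32));print('depth rect',rr)
    hue=hsv[...,0].astype(int)
    y=((hue>20)&(hue<33)&(hsv[...,1]>130)&(hsv[...,2]>100)).astype(np.uint8)
    nn,l,st,ce=cv2.connectedComponentsWithStats(y)
    for i in range(1,nn):
        if st[i,4]>8:
            q=pts(f,l==i);print('yellow',ce[i],st[i,4],np.median(q,axis=0),q[:,2].max())
    rd=(((hue<8)|(hue>172))&(hsv[...,1]>150)&(hsv[...,2]>60)).astype(np.uint8)
    nn,l,st,ce=cv2.connectedComponentsWithStats(rd)
    for i in range(1,nn):
        if st[i,4]>150:
            q=pts(f,l==i);print('red',ce[i],st[i,4],np.median(q,axis=0))
f=load('top0');c=f['color'][140:240,180:440];cv2.imwrite('pics/crop0.png',cv2.resize(c,None,fx=3,fy=3,interpolation=2))
f=load('scene0');c=f['color'][150:270,180:340];cv2.imwrite('pics/crop1.png',cv2.resize(c,None,fx=4,fy=4,interpolation=2))
E
```

```text
top0 1658
z pct [-2.1  1.  25.8 28.9 31.4]
((342.7056884765625, 200.48104858398438), (74.2562026977539, 20.916128158569336), 78.15792083740234)
[[324.9 166.3]
 [345.3 162. ]
 [360.6 234.7]
 [340.1 239. ]]
[[ 624.1 -150.    28. ]
 [ 637.5 -212.    28. ]
 [ 419.3 -256.3   28. ]
 [ 406.3 -194.8   28. ]] [ 63.5 222.7  62.9] [ 521.8 -203.3   28. ]
depth rect ((520.5892333984375, -198.46864318847656), (170.15438842773438, 50.2374153137207), 9.478004455566406)
yellow [355.9 148.6] 69 [ 669.5 -229.    95.7] 103.3011994643432
yellow [104.5 193. ] 131 [537.3 491.9  74.4] 81.85504026817648
yellow [203.5 225.5] 63 [445.2 205.3  96.2] 100.90599326541974
yellow [349.8 325.8] 52 [ 170.5 -205.9   96.7] 101.60122616963258
red [340.9 119. ] 995 [ 773.3 -203.9   10.8]
red [365.2 122.5] 151 [ 755.3 -278.9   10.2]
red [195.4 191.8] 511 [542.1 241.2  10.7]
red [218.8 190.3] 950 [551.6 170.3  10.4]
red [341.7 279.1] 1198 [ 287.9 -200.9   10.4]
scene0 2066
z pct [-1.9 -0.2  1.4  4.  30.1]
((207.0, 174.5), (49.0, 54.0), 90.0)
[[180. 150.]
 [234. 150.]
 [234. 199.]
 [180. 199.]]
[[ 484.4 -359.5   28. ]
 [ 360
[... 190 characters left out ...]
8327636719), 9.331470489501953)
yellow [266.4 114.1] 21 [ 174.7 -203.8   96.5] 100.90966860443802
yellow [164.8 175.5] 46 [ 669.8 -222.    96. ] 101.05617660301027
yellow [322.1 197. ] 55 [448.1 207.3  95.4] 100.94484154955842
yellow [401.6 269.9] 122 [535.2 502.1  75.7] 81.91728748337448
red [39.4 18.8] 2749 [   77.4 -2129.     99.1]
red [201.8  14.7] 160 [-1396.5 -2127.7  -261.9]
red [428.6  48.8] 2057 [-629.9  118.6  212.6]
red [ 55.6 118.1] 894 [  195.4 -2128.9  -620.9]
red [244.9 143.5] 726 [ 287.6 -218.1   11.4]
red [140.6 214.5] 1475 [ 784.5 -217.3   10.5]
red [ 72.1 256.4] 1208 [ 897.7 -664.8 -428.1]
red [299.5 241.8] 1293 [573.8 220.3  10.6]
red [389.4 299.7] 188 [606.3 512.6  24.6]
```

View pics/crop0.png

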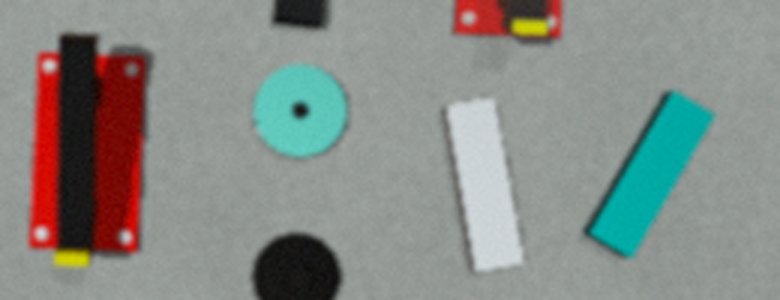

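View pics/crop1.png

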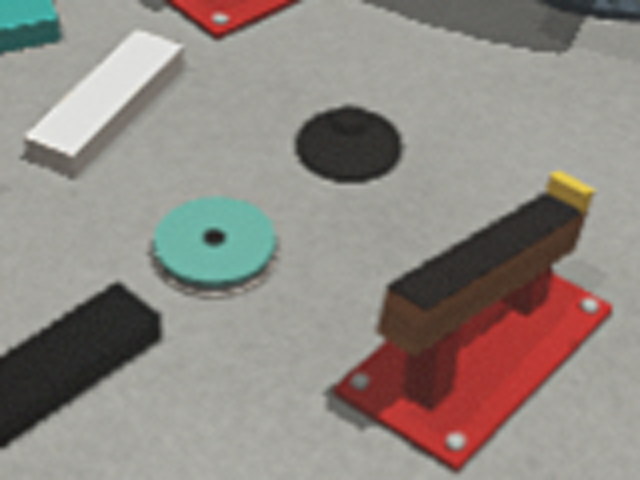

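Crops confirm: the white strip and the leftmost rest, which has its yellow stop toward the robot at top (203,225) and scene (322,197). Next I measure the bearer face and refine the strip.

Run:
```python
from h import *
np.set_printoptions(precision=3,suppress=True)
for n,box in(('top0',(190,145,225,235)),('scene0',(270,190,335,240))):
    f=load(n);im=f['color'];hsv=cv2.cvtColor(im,cv2.COLOR_BGR2HSV)
    x0,y0,x1,y1=box;B=np.zeros(im.shape[:2],bool);B[y0:y1,x0:x1]=1
    hue=hsv[...,0].astype(int)
    y=((hue>20)&(hue<33)&(hsv[...,1]>130)&(hsv[...,2]>100))&B
    k=B&(im.max(2)<60)&(im.max(2).astype(int)-im.min(2)<25)
    P=pts(f,k);Q=P[(P[:,2]>78)&(P[:,2]<145)]
    # plane z=a x+b y+c, robust
    for _ in range(8):
        A=np.c_[Q[:,:2],np.ones(len(Q))];co=np.linalg.lstsq(A,Q[:,2],rcond=None)[0];r=Q[:,2]-A@co;Q=Q[abs(r)<6]
    nrm=np.array([-co[0],-co[1],1]);nrm/=np.linalg.norm(nrm)
    print(n,k.sum(),len(Q),'slope',np.arccos(nrm[2]),'downhill az',np.degrees(np.arctan2(co[1],co[0])),r.std())
    r2=cv2.minAreaRect(Q[:,:2].astype(np.float32));print('depth rect xy',r2)
    # pixel-based: contour of black mask -> plane
    p0=Q.mean(0)
    cs=max(cv2.findContours(k.astype(np.uint8),0,1)[0],key=cv2.contourArea).reshape(-1,2)
    W=onplane(f,cs,p0,nrm);
    ex=np.array([co[0],co[1],co[0]**2+co[1]**2]);ex/=np.linalg.norm(ex);ey=np.cross(nrm,ex)
    uv=np.c_[(W-p0)@ex,(W-p0)@ey].astype(np.float32)
    rr=cv2.minAreaRect(uv);print('plane rect',rr);b=cv2.boxPoints(rr);W4=p0+b[:,:1]*ex+b[:,1:]*ey;print(W4)
    print('z at yellow foot?');qy=pts(f,y);print('yellow',qy.min(0),qy.max(0),np.median(qy,0))
    print('plane at (460,206):',co@[460,206,1],' (645,200)',co@[645,200,1])
    cv2.imwrite(f'pics/k_{n}.png',cv2.resize(np.where(k[...,None],np.uint8([0,255,0]),im)[y0-10:y1+10,x0-10:x1+10],None,fx=5,fy=5,interpolation=0))
```

```text
top0 737 678 slope 0.26103453995984294 downhill az 0.9786867198179993 2.013439279302206
depth rect xy ((552.388671875, 199.6039581298828), (28.27971649169922, 192.2900390625), 88.59516906738281)
plane rect ((-2.948272705078125, -1.2126178741455078), (30.34097671508789, 198.43423461914062), 87.74415588378906)
[[455.977 185.221  85.247]
 [647.646 180.683 136.419]
 [648.281 211.016 136.727]
 [456.613 215.554  85.555]]
z at yellow foot?
yellow [435.684 189.606  -1.302] [453.321 224.323 100.906] [445.154 205.346  96.169]
plane at (460,206): 86.4159711824158  (645,200) 135.80036142030463
scene0 474 441 slope 0.2585968180774559 downhill az -5.127833234199583 1.2288715327983706
depth rect xy ((551.162353515625, 203.77891540527344), (31.49045753479004, 192.6305389404297), 87.86363220214844)
plane rect ((-6.700508117675781, -0.5806617736816406), (199.63418579101562, 31.8127384185791), 2.9999208450317383)
[[455.753 223.881  85.963]
 [454.517 192.096  86.389]
 [647.411 185.276 137.37 ]
 [648.647 217.061 136.944]]
z at yellow foot?
yellow [435.082 191.114  84.706] [453.994 222.01  100.945] [448.072 207.264  95.35 ]
plane at (460,206): 87.50466297119361  (645,200) 136.38679236997828
```

Run:
```python
from h import *
a=cv2.imread('pics/k_top0.png');b=cv2.imread('pics/k_scene0.png');print(a.shape,b.shape)
f=load('top0');c=cv2.resize(f['color'][135:245,180:235],None,fx=5,fy=5,interpolation=0)
cv2.imwrite('pics/kk.png',np.hstack([a,c]))
f=load('scene0');c=cv2.resize(f['color'][180:250,260:345],None,fx=5,fy=5,interpolation=0);cv2.imwrite('pics/kk2.png',np.vstack([b[:,:],c])[:, :]);
```

```text
(550, 275, 3) (350, 425, 3)
```

View pics/kk.png

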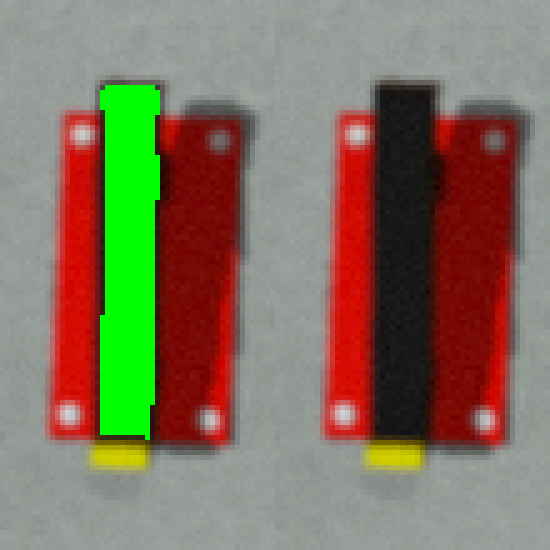

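View pics/kk2.png

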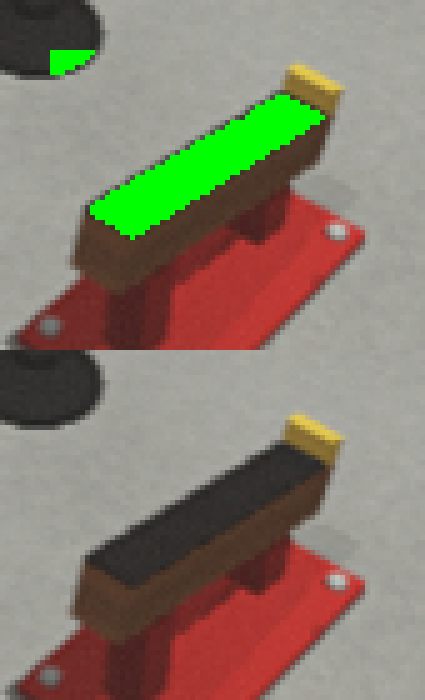

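Run:
```python
from h import *
np.set_printoptions(precision=2,suppress=True)
ft,fs=load('top0'),load('scene0')
def bolts(f,box):
    im=f['color'];x0,y0,x1,y1=box;g=im.astype(int)
    w=np.zeros(im.shape[:2],np.uint8);s=g[y0:y1,x0:x1];w[y0:y1,x0:x1]=((s[...,1]>85))
    n,l,st,ce=cv2.connectedComponentsWithStats(w)
    o=[]
    for i in range(1,n):
        if 3<st[i,4]<40:
            v,u=np.nonzero(l==i);wt=g[v,u,1]-60;o.append((np.r_[(u*wt).sum(),(v*wt).sum()]/wt.sum(),st[i,4]))
    return o
print(bolts(ft,(190,158,229,225)));print(bolts(fs,(262,215,335,265)))
def edges(f,rows,c0,c1,ch=2):
    pass
# yellow stop in top: soft mask extents
for nm,f,b in(('top',ft,(190,215,222,235)),('scene',fs,(308,186,335,212))):
    im=f['color'].astype(int);x0,y0,x1,y1=b
    hsv=cv2.cvtColor(f['color'],cv2.COLOR_BGR2HSV);h=hsv[...,0]
    m=np.zeros(h.shape,np.uint8);m[y0:y1,x0:x1]=((h>18)&(h<35)&(hsv[...,1]>110))[y0:y1,x0:x1]
    c=max(cv2.findContours(m,0,1)[0],key=cv2.contourArea);print(nm,cv2.minAreaRect(c),cv2.boxPoints(cv2.minAreaRect(c)))
# top view rows profile of bearer: red channel
im=ft['color']
for r in (158,170,180,190,200,210,218,224,226):print(r,im[r,194:222].tolist() if r in(190,) else im[r,194:218,2])
```

```text
[(array([195.96, 161.47]), np.int32(20)), (array([223.48, 162.87]), np.int32(6)), (array([193.25, 217.34]), np.int32(21)), (array([221.55, 218.52]), np.int32(16)), (array([198.17, 223.66]), np.int32(37))]
[(array([269.53, 244.75]), np.int32(10)), (array([293.54, 259.67]), np.int32(22))]
top ((203.5, 225.0), (6.0, 11.0), 90.0) [[198. 222.]
 [209. 222.]
 [209. 228.]
 [198. 228.]]
scene ((322.0000305175781, 197.50003051757812), (11.180339813232422, 6.260990142822266), 26.56505012512207) [[315.6 197.8]
 [318.4 192.2]
 [328.4 197.2]
 [325.6 202.8]]
158 [196 197 196 197 185 137  69  27  18  23  24  20  26  28  29  21  26  58
 122 167 183 161 132 112]
170 [203 203 203 194 166 108  55  21  22  23  26  27  23  24  28  24  22  26
  35  60  94 112 117 115]
180 [211 208 209 204 175 114  51  24  20  25  26  25  25  20  21  24  23  54
  90 113 120 118 113 121]
190 [[10, 12, 215], [2, 10, 212], [4, 16, 214], [4, 9, 202], [17, 15, 175], [21, 20, 114], [25, 28, 56], [24, 23, 22], [20, 26, 22], [24, 22, 21], [21, 25, 23], [21, 24, 24], [25, 22, 28], [23, 22, 24], [23, 23, 22], [25, 26, 25], [16, 20, 30], [17, 19, 63], [0, 8, 93], [9, 16, 118], [0, 9, 118], [0, 2, 117], [3, 0, 116], [2, 5, 118], [3, 8, 117], [4, 9, 119], [8, 15, 124], [0, 8, 121]]
200 [211 214 213 203 161  97  42  23  22  31  19  19  28  26  26  23  29  62
  99 116 121 120 124 120]
210 [210 214 215 200 163  94  42  16  28  28  27  26  22  24  24  24  29  57
  91 115 122 126 124 123]
218 [192 187 194 202 167  98  47  18  22  20  23  23  22  25  18  22  41  79
 116 123 129 122 122 127]
224 [144 147 144 150 156 164 165 169 169 164 170 159 155 159 145 110  82  81
  87  88  81  82  84  86]
226 [144 145 146 158 186 205 205 208 207 211 209 205 207 208 197 160 129 139
 145 141 135 134 134 134]
```

Run:
```python
from h import *
np.set_printoptions(precision=2,suppress=True)
ft,fs=load('top0'),load('scene0')
p0=np.array([455,205,85.]);n=np.array([-np.sin(.26),0,np.cos(.26)])
E=[(199.4,158),(199.0,170),(199.,180),(199.,190),(198.8,200),(198.75,210),(198.75,218)]
W=onplane(ft,E,p0,n);print('left edge top',W);print(np.polyfit(W[:,0],W[:,1],1))
R=[(211.5,158),(211.2,180),(211,190),(210.9,200),(211,210),(210.6,218)]
W=onplane(ft,R,p0,n);print('right edge top',W);print(np.polyfit(W[:,0],W[:,1],1))
B=[(195.96,161.47),(223.48,162.87),(193.25,217.34),(221.55,218.52)]
w=onz(ft,B,12);print('bolts',w,w.mean(0));ax=(w[0]+w[1]-w[2]-w[3]);print(np.degrees(np.arctan2(ax[1],ax[0])))
ax=(w[0]+w[2]-w[1]-w[3]);print(np.degrees(np.arctan2(-ax[0],ax[1])))
# bolts in scene: zoom coordinates
S=[(269.53,244.75),(293.54,259.67),(327.6,226.4)]
print('scene bolts',onz(fs,S,12),proj(fs,w))
# scene edges via black mask: half-level between black and grey / brown
im=fs['color'].astype(int)
# yellow
print('yellow top z~98', onz(ft,[(198-.5,225),(209+.5,225),(203.5,221.5),(203.5,228.5)],98.5))
print('yellow scene',onz(fs,[(316.5,193.5),(328.5,199)],98.5))
# plates: strip compare
for f,b in((ft,(315,160,365,240)),(fs,(180,150,235,200))):
    g=f['color'].min(2);x0,y0,x1,y1=b
    print(np.percentile(g[y0:y1,x0:x1],[10,50,80,95,99]))
```

```text
left edge top [[631.69 213.09 132.  ]
 [599.64 214.94 123.48]
 [572.63 215.59 116.29]
 [545.32 216.25 109.03]
 [517.72 217.47 101.68]
 [489.81 218.3   94.26]
 [467.26 218.85  88.26]]
[ -0.03 234.84]
right edge top [[631.89 179.97 132.06]
 [572.83 181.81 116.35]
 [545.52 182.84 109.08]
 [517.92 183.61 101.74]
 [490.01 183.82  94.31]
 [467.45 185.35  88.31]]
[ -0.03 199.38]
bolts [[638.26 240.56  12.  ]
 [634.49 156.63  12.  ]
 [468.2  246.36  12.  ]
 [465.13 160.74  12.  ]] [551.52 201.07  12.  ]
-1.6746575096235239
-2.3130613985812123
scene bolts [[631.15 157.43  12.  ]
 [633.24 241.38  12.  ]
 [464.35 249.73  12.  ]] [[292.26 260.64]
 [268.6  245.31]
 [325.98 226.62]
 [302.65 213.48]]
yellow top z~98 [[447.82 220.63  98.5 ]
 [448.01 187.07  98.5 ]
 [457.69 203.97  98.5 ]
 [438.16 203.73  98.5 ]]
yellow scene [[448.51 188.91  98.5 ]
 [446.95 228.86  98.5 ]]
[143. 149. 191. 205. 207.]
[ 90. 155. 160. 223. 226.]
```

Measurements:
- **Strip:** about (519,-197.5), yaw +9.4°, top about 28 mm.
- **Bearer:** foot of the stop about (455,204,85), slope 0.26, yaw about -1.9°.
- **Disagreement:** the two cameras differ by about (-4,+3) mm. I will resolve this with the strip in the gripper.

The tool can only point down, so the strip has to pivot in the pads when its uphill end touches the face. Now moving over the strip.

Request:
servo_tool:
  rows:
    - [-1, 0, 3.2, -1.2, 0]
    - [-1, 0, 3.2, -1.2, 0]
    - [-1, 0, 3.2, -1.2, 0]
    - [-1, 0, 3.2, -1.2, 0]
    - [-1, 0, 3.2, -1.2, 0]
    - [-1, 0, 3.2, -1.2, 0]
    - [-1, 0, 3.2, -1.2, 0]
    - [-1, 0, 3.2, -1.2, 0]

```text
clock: 0.9
position: [361.3, -313.2, 231.1]
ee_rot: [[-0.0, 0.959, 0.285], [0.0, 0.285, -0.959], [-1.0, -0.0, -0.0]]
force: [0.3, -0.5, 0.1]
finger_gap: 85.6
```

Request:
servo_tool:
  rows:
    - [-1, 0, 3, -1.1, 0]
    - [-1, 0, 3, -1.1, 0]
    - [-1, 0, 3, -1.1, 0]
    - [-1, 0, 3, -1.1, 0]
    - [-1, 0, 3, -1.1, 0]
    - [-1, 0, 3, -1.1, 0]
    - [-1, 0, 0, 0, 0.125]
    - [-1, 0, 0, 0, 0]

```text
clock: 1.7
position: [514.5, -199.2, 230.7]
ee_rot: [[-0.001, 0.987, 0.162], [0.0, 0.162, -0.987], [-1.0, -0.001, -0.0]]
force: [0.0, 1.4, -0.3]
finger_gap: 85.4
```

Request:
servo_tool:
  rows:
    - [-1, 3, 0.47, -0.1, 0]
    - [-1, 4, 0, 0, 0]
    - [-1, 4, 0, 0, 0]
    - [-1, 4, 0, 0, 0]
    - [-1, 2, 0, 0, 0]
    - [-1, 1, 0, 0, 0]
    - [-1, 0, 0, 0, 0]

```text
clock: 2.4
position: [517.8, -198.2, 50.6]
ee_rot: [[-0.002, 0.986, 0.164], [0.001, 0.164, -0.986], [-1.0, -0.002, -0.001]]
force: [0.2, 1.0, 0.5]
finger_gap: 85.4
```

Run:
```python
from station import get_state, imaging
from h import *
s=get_state();print(s['clock'],s['position'],s['force'])
o=[]
for n,b in(("scene",(160,120,250,220)),("top",(300,150,390,250))):
    f=imaging.grab_frame(n);pickle.dump(f,open(f'{n}1.pkl','wb'))
    o.append(cv2.resize(f['color'][b[1]:b[3],b[0]:b[2]],(396,440),interpolation=2))
cv2.imwrite('pics/g1.png',np.hstack(o))
```

```text
2.4 [ 517.78738489 -198.19421717   50.60554172] [0.24737535 1.03974931 0.52349679]
```

View pics/g1.png

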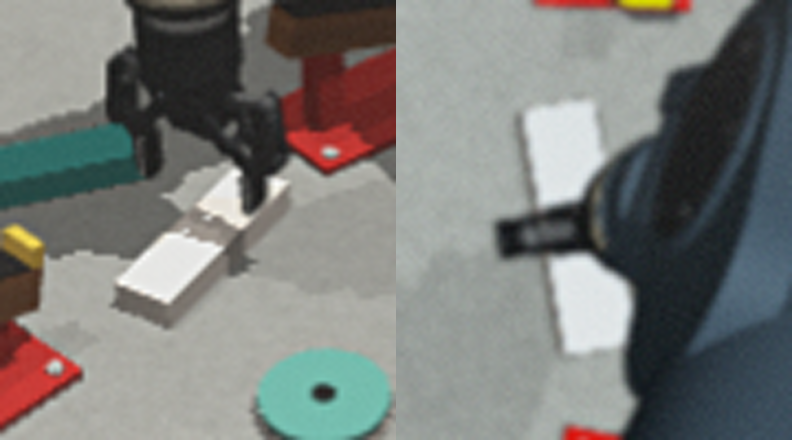

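The jaws straddle the white strip (scene crop fingers at (150,160) and (258,190), turquoise clear). Descending, then closing.

Request:
servo_tool:
  rows:
    - [-1, 2.5, 0, 0, 0]
    - [-1, 1.5, 0, 0, 0]
    - [-1, 0.8, 0, 0, 0]
    - [-1, 0.3, 0, 0, 0]
    - [-1, 0, 0, 0, 0]
    - [-1, 0, 0, 0, 0]

```text
clock: 3.1
position: [519.3, -198.3, 1.2]
ee_rot: [[0.001, 0.987, 0.163], [-0.001, 0.163, -0.987], [-1.0, 0.001, 0.001]]
force: [0.1, -0.4, 0.5]
finger_gap: 85.5
```

Request:
servo_tool:
  rows:
    - [-1, 0.2, 0, 0, 0]
    - [1, 0, 0, 0, 0]
    - [1, 0, 0, 0, 0]
    - [1, 0, 0, 0, 0]
    - [1, 0, 0, 0, 0]
    - [1, 0, 0, 0, 0]
    - [1, 0, 0, 0, 0]
    - [1, 0, 0, 0, 0]

```text
clock: 3.9
position: [518.8, -198.2, -1.3]
ee_rot: [[0.0, 0.987, 0.163], [-0.0, 0.163, -0.987], [-1.0, 0.0, 0.0]]
force: [-2.2, -0.8, 6.4]
finger_gap: 49.3
```

Request:
servo_tool:
  rows:
    - [1, -0.5, 0, 0, 0]
    - [1, -1.5, 0, 0, 0]
    - [1, -3, 0, 0, 0]
    - [1, -4, 0, 0, 0]
    - [1, -4, 0, 0, 0]
    - [1, -4, 0, 0, 0]
    - [1, -2, 0, 0, 0]
    - [1, 0, 0, 0, 0]

```text
clock: 4.7
position: [519.8, -198.5, 191.0]
ee_rot: [[0.004, 0.987, 0.163], [-0.001, 0.163, -0.987], [-1.0, 0.004, 0.002]]
force: [1.4, -0.1, -7.7]
finger_gap: 49.1
```

Run:
```python
from station import get_state, imaging
from h import *
s=get_state();print(s['clock'],s['position'],s['force'],s['wrist_torque'])
o=[]
for n,b in(("scene",(130,60,310,210)),("top",(280,110,460,260))):
    f=imaging.grab_frame(n);pickle.dump(f,open(f'{n}2.pkl','wb'))
    o.append(cv2.resize(f['color'][b[1]:b[3],b[0]:b[2]],(396,330),interpolation=2))
cv2.imwrite('pics/g2.png',np.hstack(o))
```

```text
4.7 [ 519.83681656 -198.48860727  190.99232081] [ 1.37377807 -0.13297078 -7.72133155] [-0.05007922 -0.06920546 -0.00264361]
```

View pics/g2.png

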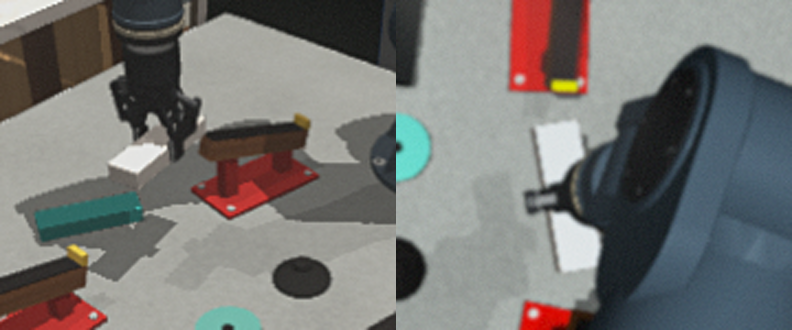

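Held level (gap 49 mm, weight -7.7 N); the turquoise strip and rests are undisturbed. Next I turn and carry it over the left bearer.

Request:
servo_tool:
  rows:
    - [1, -1, 0, 0, 0.1]
    - [1, -1.5, 0, 0, 0.097]
    - [1, -1, 0, -2, 0]
    - [1, 0, 0, -3.5, 0]
    - [1, 0, 0, -4.5, 0]
    - [1, 0, 0, -4.5, 0]
    - [1, 0, 0, -4.5, 0]
    - [1, 0, 0, -4.5, 0]

```text
clock: 5.6
position: [524.9, 13.1, 221.3]
ee_rot: [[-0.004, 1.0, 0.013], [0.023, 0.013, -1.0], [-1.0, -0.004, -0.023]]
force: [1.1, 0.3, -7.1]
finger_gap: 49.1
```

Request:
servo_tool:
  rows:
    - [1, 0, 0, -4.5, 0]
    - [1, 0, 0, -4.5, 0]
    - [1, 0, 0, -3.5, 0]
    - [1, 0, 0, -2.3, 0]
    - [1, 0, 0.3, -1, 0]
    - [1, 0, 0, 0, 0]
    - [1, 0, 0, 0, 0]

```text
clock: 6.3
position: [527.0, 90.7, 230.8]
ee_rot: [[-0.012, 0.993, 0.12], [0.085, 0.12, -0.989], [-0.996, -0.001, -0.086]]
force: [1.3, -0.4, -6.5]
finger_gap: 49.4
```

Run:
```python
from station import get_state, imaging
from h import *
np.set_printoptions(precision=3,suppress=True)
s=get_state();print(s['clock'],s['position'],s['force'],s['ee_rot'])
o=[]
for n,b in(("scene",(230,80,410,260)),("top",(130,120,310,300))):
    f=imaging.grab_frame(n);pickle.dump(f,open(f'{n}3.pkl','wb'))
    o.append(cv2.resize(f['color'][b[1]:b[3],b[0]:b[2]],(396,396),interpolation=2))
cv2.imwrite('pics/g3.png',np.hstack(o))
```

```text
6.3 [527.019  90.691 230.761] [ 1.27  -0.421 -6.505] [[-0.012  0.993  0.12 ]
 [ 0.085  0.12  -0.989]
 [-0.996 -0.001 -0.086]]
```

View pics/g3.png

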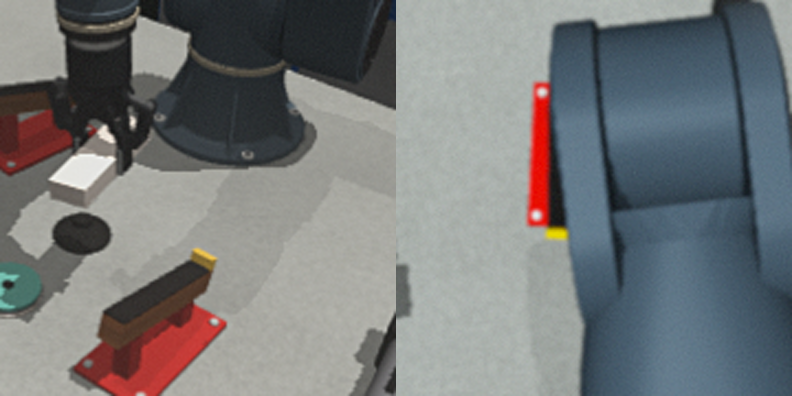

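Run:
```python
from station import get_state
import numpy as np
s=get_state();print(np.round(s['joints'],3),np.round(s['joint_vel'],3), s['clock'])
import station;print([a for a in dir(station.env) if a[0]!='_'],[a for a in dir(station) if a[0]!='_'])
```

```text
[0.119 0.285 0.056 1.343 0.086 3.141] [-0.    -0.002  0.001  0.001  0.001  0.   ] 6.4
['Unreachable', 'hand_in', 'hold_point_z'] ['env', 'get_state', 'imaging']
```

Joint 6 stopped at its 3.14 limit, so the tool was left turned and slightly tilted. I turn back the other way by about half a turn; the strip's ends are alike, so that gives an equivalent grasp.

Request:
servo_tool:
  rows:
    - [1, 0, 0, 0, -0.1]
    - [1, 0, 0, 0, -0.1]
    - [1, 0, 0, 0, -0.1]
    - [1, 0, 0, 0, 0]
    - [1, 0, 0, 0, 0]

```text
clock: 6.9
position: [526.9, 90.9, 231.0]
ee_rot: [[-0.012, 0.914, 0.405], [0.086, 0.405, -0.91], [-0.996, 0.024, -0.083]]
force: [-0.3, -0.0, -6.4]
finger_gap: 49.2
```

Run:
```python
from station import get_state
import numpy as np
s=get_state();print(np.round(s['joints'],3), s['clock']);print(np.round(s['ee_rot'],4),s['position'])
```

```text
[0.12  0.285 0.056 1.343 0.087 2.844] 6.9
[[-0.0115  0.9141  0.4052]
 [ 0.0858  0.4047 -0.9104]
 [-0.9962  0.0243 -0.0831]] [526.9449025   90.94903745 230.98880683]
```

Turning back kept the 5° sideways tilt, since the commanded pose is the reached one. Winding joint 6 to its other limit should take the tilt out the opposite way. I will do that high over the bench and then come back to mid-range.

Request:
servo_tool:
  rows:
    - [1, 0, 0, 0, -0.145]
    - [1, 0, 0, 0, -0.145]
    - [1, 0, 0, 0, -0.145]
    - [1, 0, 0, 0, -0.145]
    - [1, 0, 0, 0, -0.145]
    - [1, 0, 0, 0, -0.145]
    - [1, 0, 0, 0, -0.145]
    - [1, 0, 0, 0, -0.145]

```text
clock: 7.7
position: [527.0, 91.1, 231.0]
ee_rot: [[-0.011, -0.013, 1.0], [0.086, 0.996, 0.014], [-0.996, 0.086, -0.01]]
force: [0.3, -0.2, -6.9]
finger_gap: 49.2
```

Request:
servo_tool:
  rows:
    - [1, 0, 0, 0, -0.149]
    - [1, 0, 0, 0, -0.149]
    - [1, 0, 0, 0, -0.149]
    - [1, 0, 0, 0, -0.149]
    - [1, 0, 0, 0, -0.149]
    - [1, 0, 0, 0, -0.149]
    - [1, 0, 0, 0, -0.149]
    - [1, 0, 0, 0, -0.149]

```text
clock: 8.5
position: [526.9, 91.1, 231.0]
ee_rot: [[-0.012, -0.934, 0.358], [0.086, 0.356, 0.931], [-0.996, 0.041, 0.076]]
force: [0.4, -0.0, -7.1]
finger_gap: 49.2
```

Request:
servo_tool:
  rows:
    - [1, 0, 0, 0, -0.149]
    - [1, 0, 0, 0, -0.149]
    - [1, 0, 0, 0, -0.149]
    - [1, 0, 0, 0, -0.149]
    - [1, 0, 0, 0, -0.149]
    - [1, 0, 0, 0, -0.149]
    - [1, 0, 0, 0, -0.149]
    - [1, 0, 0, 0, -0.149]

```text
clock: 9.3
position: [526.9, 91.1, 231.0]
ee_rot: [[-0.012, -0.678, -0.735], [0.086, -0.733, 0.675], [-0.996, -0.055, 0.067]]
force: [0.2, 0.5, -5.7]
finger_gap: 49.0
```

Request:
servo_tool:
  rows:
    - [1, 0, 0, 0, -0.149]
    - [1, 0, 0, 0, -0.149]
    - [1, 0, 0, 0, -0.149]
    - [1, 0, 0, 0, -0.149]
    - [1, 0, 0, 0, -0.149]
    - [1, 0, 0, 0, -0.149]
    - [1, 0, 0, 0, -0.149]
    - [1, 0, 0, 0, -0.149]

```text
clock: 10.1
position: [526.9, 91.1, 231.0]
ee_rot: [[-0.012, 0.433, -0.902], [0.086, -0.898, -0.432], [-0.996, -0.082, -0.027]]
force: [-0.5, -0.4, -6.5]
finger_gap: 49.2
```

Run:
```python
from station import get_state
import numpy as np
s=get_state();print(np.round(s['joints'],3), s['clock']);print(np.round(s['ee_rot'],4),s['position'],s['finger_gap'],s['force'])
```

```text
[ 0.12   0.285  0.056  1.343  0.087 -1.899] 10.1
[[-0.0116  0.4326 -0.9015]
 [ 0.0858 -0.8978 -0.4319]
 [-0.9962 -0.0824 -0.0267]] [526.93314961  91.13457855 230.97295747] 49.23592413594068 [-0.47772215 -0.38142294 -6.49355217]
```

Request:
servo_tool:
  rows:
    - [1, 0, 0, 0, -0.149]
    - [1, 0, 0, 0, -0.149]
    - [1, 0, 0, 0, -0.149]
    - [1, 0, 0, 0, -0.149]
    - [1, 0, 0, 0, -0.149]
    - [1, 0, 0, 0, -0.149]
    - [1, 0, 0, 0, -0.149]
    - [1, 0, 0, 0, -0.149]

```text
clock: 10.9
position: [526.9, 91.1, 231.0]
ee_rot: [[-0.012, 0.998, 0.069], [0.086, 0.069, -0.994], [-0.996, -0.006, -0.086]]
force: [-0.3, 0.4, -6.8]
finger_gap: 48.8
```

Request:
servo_tool:
  rows:
    - [1, 0, 0, 0, -0.1]
    - [1, 0, 0, 0, -0.05]
    - [1, 0, 0, 0, 0]

```text
clock: 11.2
position: [522.7, 117.0, 231.0]
ee_rot: [[-0.005, 0.984, 0.177], [0.066, 0.177, -0.982], [-0.998, 0.006, -0.066]]
force: [-0.1, -0.7, -6.1]
finger_gap: 49.1
```

Run:
```python
from station import get_state
import numpy as np
s=get_state();print(np.round(s['joints'],3), s['clock']);print(np.round(s['ee_rot'],4),s['position'],s['finger_gap'],s['force'])
```

```text
[ 0.181  0.28   0.05   1.334  0.066 -3.138] 11.2
[[-0.0053  0.9842  0.1768]
 [ 0.066   0.1768 -0.982 ]
 [-0.9978  0.0065 -0.0659]] [522.67172874 116.98071519 231.00112771] 49.13395677868725 [-0.05364702 -0.65228704 -6.0787882 ]
```

The tilt is coming out (0.087 → 0.066), and the drift is toward the target. Continuing.

Request:
servo_tool:
  rows:
    - [1, 0, 0, 0, -0.1]
    - [1, 0, 0, 0, -0.1]
    - [1, 0, 0, 0, -0.1]
    - [1, 0, 0, 0, 0]

```text
clock: 11.6
position: [499.1, 191.9, 230.9]
ee_rot: [[0.017, 0.934, 0.357], [0.006, 0.357, -0.934], [-1.0, 0.018, 0.001]]
force: [0.0, -0.7, -6.0]
finger_gap: 48.8
```

Run:
```python
from station import get_state
import numpy as np
s=get_state();print(np.round(s['joints'],4), s['clock']);print(np.round(s['ee_rot'],4),s['position'],s['finger_gap'],s['force'])
```

```text
[ 3.6770e-01  2.6800e-01  3.5600e-02  1.3202e+00 -1.1000e-03 -3.1385e+00] 11.6
[[ 0.0174  0.9341  0.3566]
 [ 0.0056  0.3566 -0.9343]
 [-0.9998  0.0182  0.001 ]] [499.05741424 191.90619324 230.94407388] 48.75522252667428 [ 0.02111911 -0.74955096 -6.01984998]
```

Tilt removed (joint 5 at about 0, joint 6 at -3.14), and the turn I need goes away from the limit. Turning onto the bearer's yaw and moving over it.

Request:
servo_tool:
  rows:
    - [1, 0, 0, 0, 0.1]
    - [1, 0, 0, 0, 0.14]
    - [1, 0, 0, 0, 0.11]
    - [1, 0, 0, 0, 0.05]
    - [1, 0, 1.8, -0.6, 0]
    - [1, 0, 1.8, -0.6, 0]
    - [1, 1, 0, 0, 0]
    - [1, 0, 0, 0, 0]

```text
clock: 12.4
position: [536.2, 199.5, 220.0]
ee_rot: [[0.015, 0.999, -0.04], [0.004, -0.04, -0.999], [-1.0, 0.015, -0.005]]
force: [-0.7, -0.8, -7.5]
finger_gap: 48.5
```

Run:
```python
from station import get_state, imaging
from h import *
np.set_printoptions(precision=4,suppress=True)
s=get_state();print(s['clock'],s['position'],s['force'],s['ee_rot'],s['joints'])
o=[]
for n,b in(("scene",(230,80,410,260)),("top",(130,120,310,300))):
    f=imaging.grab_frame(n);pickle.dump(f,open(f'{n}4.pkl','wb'))
    o.append(cv2.resize(f['color'][b[1]:b[3],b[0]:b[2]],(396,396),interpolation=2))
cv2.imwrite('pics/g4.png',np.hstack(o))
```

```text
12.4 [536.1898 199.5238 219.9848] [-0.7441 -0.81   -7.4999] [[ 0.015   0.9991 -0.04  ]
 [ 0.0044 -0.0401 -0.9992]
 [-0.9999  0.0148 -0.005 ]] [ 0.3568  0.3512  0.1223  1.3263 -0.0011 -2.7447]
```

View pics/g4.png

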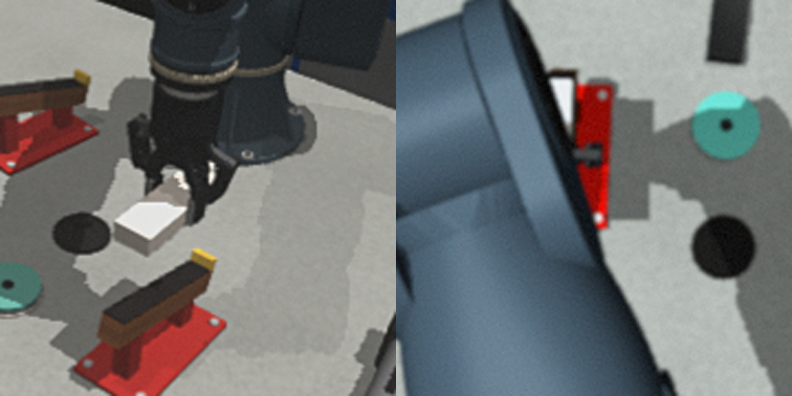

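Run:
```python
from h import *
np.set_printoptions(precision=1,suppress=True)
f=load('scene4');im=f['color'];g=im.min(2)
B=np.zeros(g.shape,bool);B[150:200,275:330]=1
m=B&(g>120)
P=pts(f,m);print(len(P));k=(P[:,2]>205)&(P[:,2]<275)&(P[:,0]>430)&(P[:,0]<660)&(abs(P[:,1]-200)<50);P=P[k]
az=-.040;c,s_=np.cos(az),np.sin(az);tcp=np.array([536.2,199.5,220.])
d=P-tcp;L=np.c_[d[:,0]*c+d[:,1]*s_,-d[:,0]*s_+d[:,1]*c,d[:,2]]
print(len(P),np.percentile(L,[1,3,10,50,90,97,99],axis=0))
T=L[(L[:,0]>30)&(L[:,0]<80)];
h,e=np.histogram(T[:,2],bins=np.arange(-15,45,2.5));print(h,e[:-1])
top=T[T[:,2]>np.percentile(T[:,2],60)]
print('y of top pts',np.percentile(top[:,1],[1,5,50,95,99]),'z',np.median(top[:,2]))
A=np.c_[top[:,0],top[:,1],np.ones(len(top))];print('plane',np.linalg.lstsq(A,top[:,2],rcond=None)[0])
```

```text
1551
535 [[-73.1 -36.9   5.1]
 [-50.3 -22.6   7.1]
 [-16.6 -19.2  28.4]
 [ 37.7   1.6  30.3]
 [ 77.   22.8  31.9]
 [ 82.9  25.3  32.7]
 [ 84.4  25.9  33.1]]
[  0   0   0   0   0   0   0   0   6   0   0   0   0   0   0   0   4  62
 189  15   0   0   0] [-15.  -12.5 -10.   -7.5  -5.   -2.5   0.    2.5   5.    7.5  10.   12.5
  15.   17.5  20.   22.5  25.   27.5  30.   32.5  35.   37.5  40. ]
y of top pts [-22.4 -19.6   5.8  23.4  25.8] z 31.63191914654243
plane [ 0.   0.  31.4]
```

The strip is held level and centred (scene: end at +84.5 mm, edges -22/+26 from the TCP, bottom about 2 mm above the TCP). The scene camera reads about +1.5 mm in y, which puts the bearer centre line at y≈202 here. Lowering to just above contact.

Request:
servo_tool:
  rows:
    - [1, 2, 0, -0.25, 0]
    - [1, 3, -0.1, 0, 0]
    - [1, 2, 0, 0, 0]
    - [1, 1, 0, 0, 0]
    - [1, 0.4, 0, 0, 0]
    - [1, 0, 0, 0, 0]

```text
clock: 13.1
position: [537.2, 203.3, 138.1]
ee_rot: [[0.018, 0.999, -0.038], [0.005, -0.038, -0.999], [-1.0, 0.018, -0.006]]
force: [-0.3, 0.2, -7.4]
finger_gap: 48.7
```

Run:
```python
from station import get_state, imaging
from h import *
np.set_printoptions(precision=4,suppress=True)
s=get_state();print(s['clock'],s['position'],s['force'],s['wrist_torque'],s['joints'])
f=imaging.grab_frame('scene');pickle.dump(f,open('scene5.pkl','wb'))
cv2.imwrite('pics/g5.png',cv2.resize(f['color'][130:260,240:370],(780,600),interpolation=2))
```

```text
13.1 [537.2284 203.2995 138.1356] [-0.2796  0.207  -7.4183] [ 0.0015 -0.006  -0.0104] [ 0.3624  0.3805 -0.0439  1.1279 -0.0012 -2.7412]
```

View pics/g5.png

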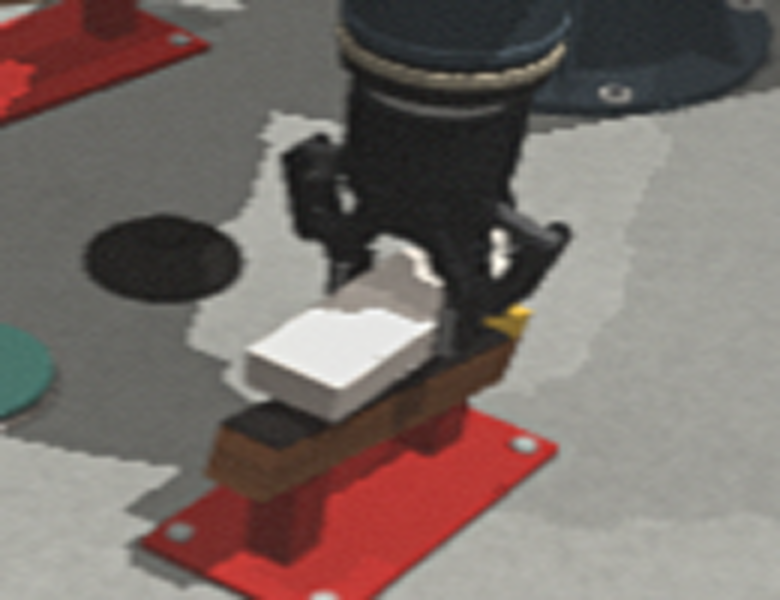

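Request:
servo_tool:
  rows:
    - [1, 0.4, -0.1, 0.1, 0]
    - [1, 0.3, -0.1, 0, 0]
    - [1, 0.2, 0, 0, 0]
    - [1, 0, 0, 0, 0]

```text
clock: 13.55
position: [535.1, 202.4, 128.4]
ee_rot: [[0.017, 0.999, -0.038], [0.005, -0.038, -0.999], [-1.0, 0.017, -0.006]]
force: [-0.5, 0.2, -6.5]
finger_gap: 48.9
```

Request:
servo_tool:
  rows:
    - [1, 0.2, 0, 0, 0]
    - [1, 0.2, 0, 0, 0]
    - [1, 0, 0, 0, 0]

```text
clock: 13.85
position: [535.4, 202.7, 124.8]
ee_rot: [[0.018, 0.999, -0.037], [0.006, -0.038, -0.999], [-1.0, 0.018, -0.006]]
force: [-3.5, 0.7, 1.6]
finger_gap: 49.3
```

Contact with the uphill end (force up by about 8 N at TCP z≈125). Now checking whether it pivots in the pads.

Request:
servo_tool:
  rows:
    - [1, 0.2, 0, 0, 0]
    - [1, 0.2, 0, 0, 0]
    - [1, 0, 0, 0, 0]

```text
clock: 14.15
position: [535.2, 202.7, 120.6]
ee_rot: [[0.017, 0.999, -0.037], [0.006, -0.037, -0.999], [-1.0, 0.017, -0.006]]
force: [-5.1, 2.0, -0.8]
finger_gap: 48.8
```

Run:
```python
from station import get_state, imaging
from h import *
np.set_printoptions(precision=4,suppress=True)
s=get_state();print(s['clock'],s['position'],s['force'],s['wrist_torque'],s['joints'])
f=imaging.grab_frame('scene');pickle.dump(f,open('scene6.pkl','wb'))
cv2.imwrite('pics/g6.png',cv2.resize(f['color'][130:260,240:370],(780,600),interpolation=2))
```

```text
14.15 [535.2147 202.682  120.6075] [-5.1369  1.9984 -0.7858] [0.2828 0.4248 0.0983] [ 0.3625  0.3867 -0.0804  1.0857 -0.0009 -2.7417]
```

View pics/g6.png

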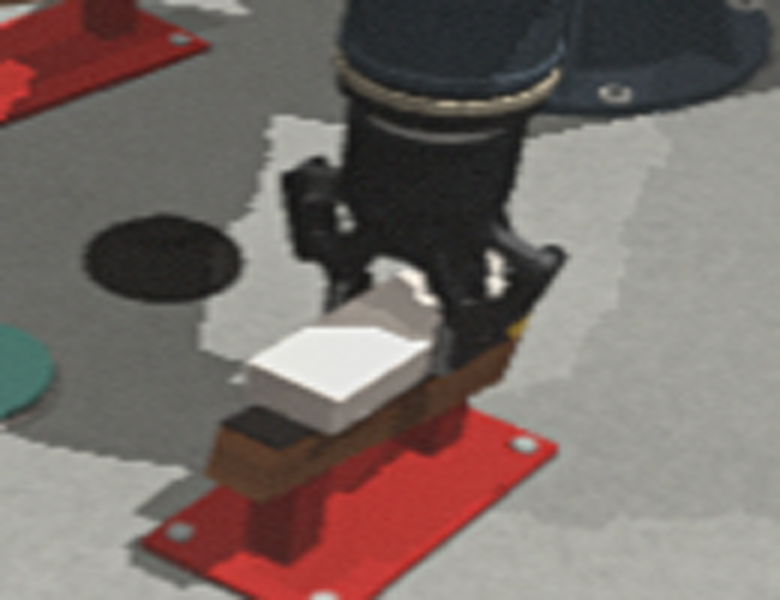

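It pivots with only 6–8 N. Continuing down.

Request:
servo_tool:
  rows:
    - [1, 0.2, 0, 0, 0]
    - [1, 0.2, 0, 0, 0]
    - [1, 0.2, 0, 0, 0]
    - [1, 0, 0, 0, 0]

```text
clock: 14.6
position: [535.3, 202.7, 114.6]
ee_rot: [[0.017, 0.999, -0.037], [0.005, -0.038, -0.999], [-1.0, 0.017, -0.006]]
force: [-6.3, 0.6, -0.6]
finger_gap: 49.2
```

Request:
servo_tool:
  rows:
    - [1, 0.2, 0, 0, 0]
    - [1, 0.2, 0, 0, 0]
    - [1, 0, 0, 0, 0]

```text
clock: 14.9
position: [535.6, 202.6, 110.7]
ee_rot: [[0.018, 0.999, -0.038], [0.005, -0.038, -0.999], [-1.0, 0.017, -0.006]]
force: [-4.7, 0.4, 0.0]
finger_gap: 48.9
```

Request:
servo_tool:
  rows:
    - [1, 0.2, 0, 0, 0]
    - [1, 0.1, 0, 0, 0]
    - [1, 0, 0, 0, 0]

```text
clock: 15.2
position: [535.6, 202.7, 107.7]
ee_rot: [[0.017, 0.999, -0.038], [0.005, -0.038, -0.999], [-1.0, 0.017, -0.006]]
force: [-5.6, 1.3, 0.4]
finger_gap: 48.9
```

Run:
```python
from station import get_state, imaging
from h import *
np.set_printoptions(precision=4,suppress=True)
s=get_state();print(s['clock'],s['position'],s['force'],s['wrist_torque'],s['joints'])
f=imaging.grab_frame('scene');pickle.dump(f,open('scene7.pkl','wb'))
cv2.imwrite('pics/g7.png',cv2.resize(f['color'][150:250,265:345],(640,600),interpolation=2))
im=f['color'];g=im.min(2);B=np.zeros(g.shape,bool);B[170:205,275:320]=1
P=pts(f,B&(g>100));P=P[(P[:,2]>110)&(P[:,2]<185)&(P[:,0]>540)]
c,s_=np.cos(-.037),np.sin(-.037);d=P-[536,202.7,0]
L=np.c_[d[:,0]*c+d[:,1]*s_,-d[:,0]*s_+d[:,1]*c,d[:,2]]
t=L[abs(L[:,1])<18]
for _ in range(6):
    A=np.c_[t[:,:2],np.ones(len(t))];co=np.linalg.lstsq(A,t[:,2],rcond=None)[0];r=t[:,2]-A@co;t=t[abs(r)<4]
print(len(t),'pitch',np.arctan(co[0]),'roll',co[1],'z0',co[2],r.std(),np.percentile(L,[1,99],axis=0))
```

```text
15.2 [535.6273 202.6632 107.7234] [-5.6051  1.2559  0.3854] [0.1699 0.3748 0.061 ] [ 0.3623  0.3955 -0.1013  1.0557 -0.0011 -2.7417]
42 pitch 0.26871515792018613 roll 0.05746625352765555 z0 138.36809682389776 1.1315041886462724 [[  5.2671 -59.2415 127.7938]
 [ 50.7341  23.9427 184.6502]]
```

View pics/g7.png

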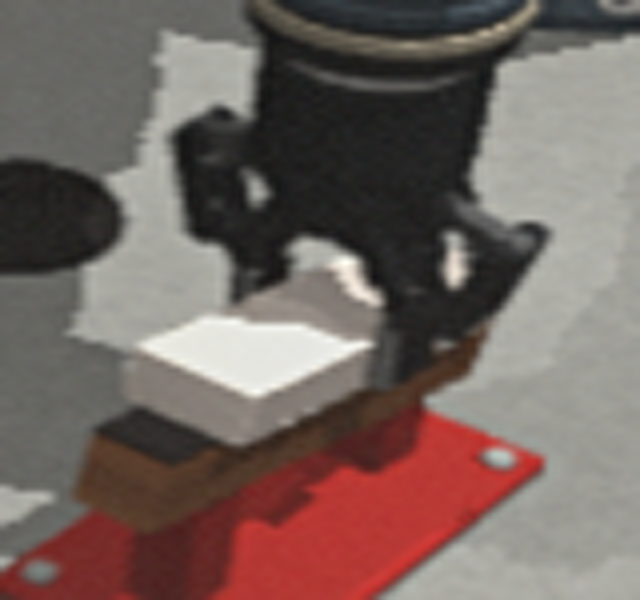

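Request:
servo_tool:
  rows:
    - [1, 0.1, 0, 0, 0]
    - [1, 0, 0, 0, 0]

```text
clock: 15.45
position: [535.7, 202.6, 106.9]
ee_rot: [[0.018, 0.999, -0.038], [0.005, -0.038, -0.999], [-1.0, 0.017, -0.006]]
force: [-5.9, 1.5, 2.3]
finger_gap: 49.1
```

Request:
servo_tool:
  rows:
    - [1, 0.1, 0, 0, 0]
    - [1, 0, 0, 0, 0]

```text
clock: 15.65
position: [535.7, 202.7, 106.3]
ee_rot: [[0.018, 0.999, -0.038], [0.006, -0.038, -0.999], [-1.0, 0.018, -0.006]]
force: [-8.2, 0.2, 7.9]
finger_gap: 49.3
```

Force is now rising (flat on the face). Sliding downhill towards the stop in small steps.

Request:
servo_tool:
  rows:
    - [1, 0.02, -0.1, 0, 0]
    - [1, 0.02, -0.1, 0, 0]
    - [1, 0, 0, 0, 0]

```text
clock: 15.95
position: [534.9, 202.7, 106.0]
ee_rot: [[0.02, 0.999, -0.038], [0.006, -0.038, -0.999], [-1.0, 0.02, -0.006]]
force: [3.4, -0.8, 6.7]
finger_gap: 49.1
```

Run:
```python
from station import get_state, imaging
from h import *
np.set_printoptions(precision=3,suppress=True)
s=get_state();print(s['clock'],s['position'],s['force'],s['wrist_torque'])
o=[]
for n,b in(("scene",(265,150,345,250)),("top",(170,130,250,230))):
    f=imaging.grab_frame(n);pickle.dump(f,open(f'{n}8.pkl','wb'))
    o.append(cv2.resize(f['color'][b[1]:b[3],b[0]:b[2]],(400,500),interpolation=2))
cv2.imwrite('pics/g8.png',np.hstack(o))
```

```text
15.95 [534.908 202.748 106.04 ] [ 3.435 -0.794  6.68 ] [-0.322 -1.245  0.003]
```

View pics/g8.png

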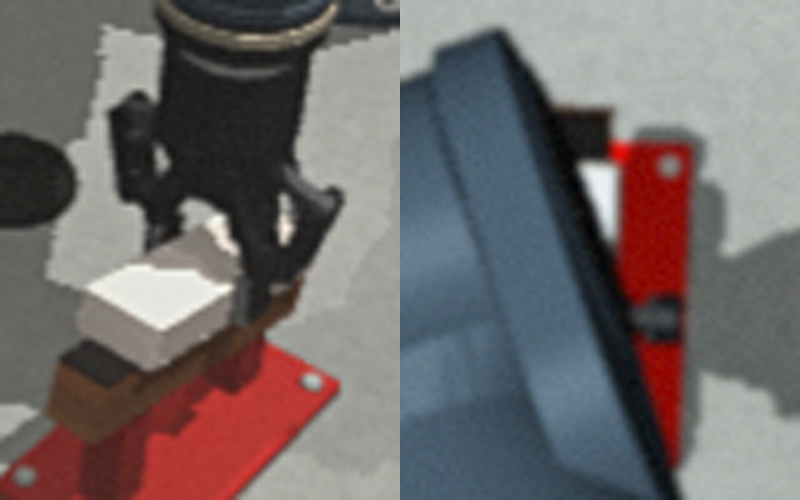

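Request:
servo_tool:
  rows:
    - [1, -0.05, -0.1, 0, 0]
    - [1, 0.02, -0.1, 0, 0]
    - [1, 0, 0, 0, 0]

```text
clock: 16.35
position: [531.6, 202.7, 105.3]
ee_rot: [[0.017, 0.999, -0.038], [0.005, -0.038, -0.999], [-1.0, 0.017, -0.006]]
force: [1.0, -0.4, 0.5]
finger_gap: 49.0
```

Request:
servo_tool:
  rows:
    - [1, 0.02, -0.1, 0, 0]
    - [1, 0, 0, 0, 0]

```text
clock: 16.55
position: [530.7, 202.7, 105.2]
ee_rot: [[0.017, 0.999, -0.038], [0.005, -0.038, -0.999], [-1.0, 0.017, -0.006]]
force: [1.8, -0.8, 0.1]
finger_gap: 49.3
```

Request:
servo_tool:
  rows:
    - [1, 0.03, -0.1, 0, 0]
    - [1, 0.03, -0.1, 0, 0]
    - [1, 0, 0, 0, 0]

```text
clock: 16.85
position: [530.7, 202.8, 105.2]
ee_rot: [[0.021, 0.999, -0.038], [0.005, -0.038, -0.999], [-1.0, 0.021, -0.006]]
force: [14.5, -2.2, -2.4]
finger_gap: 48.6
```

Request:
servo_tool:
  rows:
    - [1, 0.03, -0.1, 0, 0]
    - [1, 0, 0, 0, 0]

```text
clock: 17.05
position: [530.6, 202.8, 105.3]
ee_rot: [[0.023, 0.999, -0.038], [0.005, -0.038, -0.999], [-1.0, 0.023, -0.006]]
force: [20.7, -3.6, -1.6]
finger_gap: 49.0
```

It is against the stop (20 N in +x, no further travel). I ease the push and settle it down onto the face.

Request:
servo_tool:
  rows:
    - [1, 0.05, 0.15, 0, 0]
    - [1, 0.07, 0, 0, 0]
    - [1, 0, 0, 0, 0]

```text
clock: 17.35
position: [530.7, 202.8, 104.9]
ee_rot: [[0.021, 0.999, -0.038], [0.006, -0.038, -0.999], [-1.0, 0.021, -0.006]]
force: [1.8, -4.6, 19.7]
finger_gap: 49.5
```

Run:
```python
from station import get_state, imaging
from h import *
np.set_printoptions(precision=3,suppress=True)
s=get_state();print(s['clock'],s['position'],s['force'],s['wrist_torque'])
f=imaging.grab_frame('scene');pickle.dump(f,open('scene9.pkl','wb'))
cv2.imwrite('pics/g9.png',cv2.resize(f['color'][165:245,270:345],(750,600),interpolation=2))
```

```text
17.35 [530.737 202.841 104.89 ] [ 1.794 -4.644 19.674] [-1.123 -0.899  0.07 ]
```

View pics/g9.png

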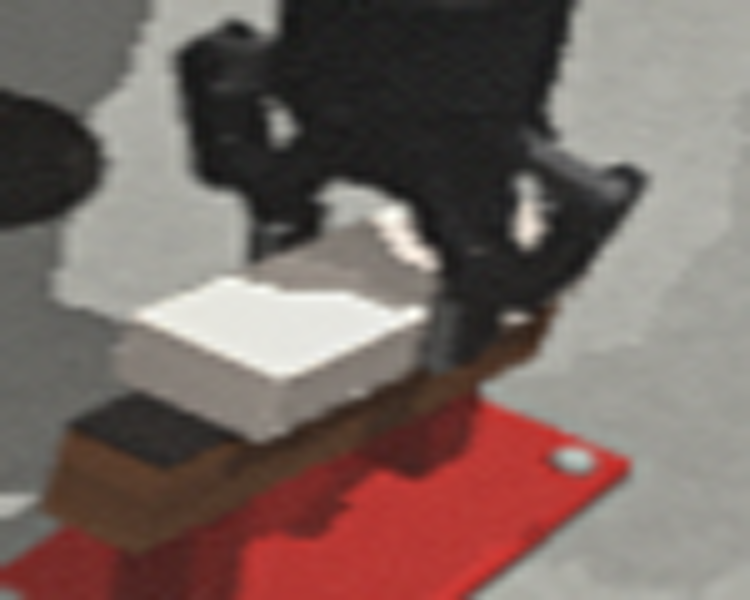

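Run:
```python
from h import *
np.set_printoptions(precision=1,suppress=True)
f=load('scene9')
z=lambda u,v:(270+(u-4.5)/10,165+(v-4.5)*80/600*1.0)
fy=600/80;fx=10
Z=lambda u,v:(270+(u+.5)/fx-.5,165+(v+.5)/fy-.5)
p0=np.array([455,205,85.]);n=np.array([-np.sin(.26),0,np.cos(.26)])
names=['stripBL','stripBR','rubL','rubR']
W=onplane(f,[Z(117,372),Z(262,441),Z(70,432),Z(163,468)],p0,n)
az=-.036;e=np.array([np.cos(az),np.sin(az)]);q=np.array([-e[1],e[0]])
for a,w in zip(names,W):print(a,w,(w[:2]-[551,203])@e/np.cos(.26),(w[:2]-[551,203])@q)
```

```text
stripBL [607.8 173.6 125.7] 59.851777953023955 -27.293313113122448
stripBR [613.1 223.6 127. ] 63.406793868059836 22.8085406416553
rubL [648.7 187.3 136.5] 101.62226242986841 -12.158184424566086
rubR [647.3 215.5 136.2] 99.14090774780705 15.984230016345991
```

Run:
```python
from station import imaging
from h import *
np.set_printoptions(precision=1,suppress=True)
f=imaging.grab_frame('top');pickle.dump(f,open('top9.pkl','wb'))
cv2.imwrite('pics/g10.png',cv2.resize(f['color'][145:195,190:250],(720,600),interpolation=0))
im=f['color']
for r in(152,154,156,160,164,168,172,176):print(r,[tuple(x) for x in im[r,204:218].tolist()])
```

```text
152 [(43, 51, 60), (42, 47, 56), (49, 53, 62), (50, 51, 62), (47, 53, 59), (48, 55, 61), (43, 50, 60), (60, 70, 77), (98, 103, 108), (143, 150, 145), (168, 173, 168), (175, 178, 173), (175, 178, 173), (180, 181, 175)]
154 [(26, 28, 28), (31, 28, 29), (33, 32, 33), (32, 30, 33), (21, 23, 23), (21, 23, 24), (19, 23, 29), (54, 59, 63), (113, 118, 119), (157, 161, 157), (176, 182, 174), (179, 183, 177), (180, 185, 178), (171, 176, 170)]
156 [(33, 31, 35), (31, 31, 30), (26, 26, 29), (29, 31, 28), (30, 27, 28), (24, 22, 24), (21, 24, 29), (52, 56, 61), (110, 117, 114), (160, 166, 161), (178, 182, 174), (181, 185, 174), (154, 159, 149), (132, 135, 127)]
160 [(25, 27, 25), (28, 27, 29), (24, 27, 22), (32, 31, 31), (28, 26, 27), (24, 27, 25), (23, 24, 33), (18, 25, 84), (9, 19, 161), (1, 17, 215), (8, 17, 224), (6, 9, 194), (9, 8, 150), (4, 8, 135)]
164 [(31, 29, 28), (65, 66, 66), (114, 116, 113), (134, 135, 131), (139, 138, 136), (136, 135, 132), (138, 139, 132), (133, 136, 132), (111, 113, 139), (72, 77, 142), (34, 42, 141), (14, 16, 139), (2, 10, 134), (5, 4, 135)]
168 [(11, 9, 11), (39, 39, 39), (117, 116, 112), (195, 192, 186), (235, 232, 225), (238, 237, 233), (238, 236, 232), (237, 235, 228), (202, 202, 197), (132, 134, 146), (57, 62, 119), (10, 14, 128), (2, 10, 135), (7, 6, 137)]
172 [(16, 14, 16), (11, 12, 14), (15, 14, 15), (61, 58, 57), (145, 143, 135), (215, 211, 206), (239, 237, 230), (237, 235, 228), (202, 201, 195), (123, 126, 140), (54, 54, 122), (14, 15, 132), (0, 4, 133), (10, 19, 140)]
176 [(38, 38, 29), (34, 31, 30), (20, 17, 17), (12, 14, 15), (32, 33, 32), (110, 108, 104), (194, 191, 181), (223, 220, 214), (193, 192, 188), (115, 119, 136), (41, 45, 121), (11, 13, 132), (1, 11, 138), (6, 9, 139)]
```

View pics/g10.png

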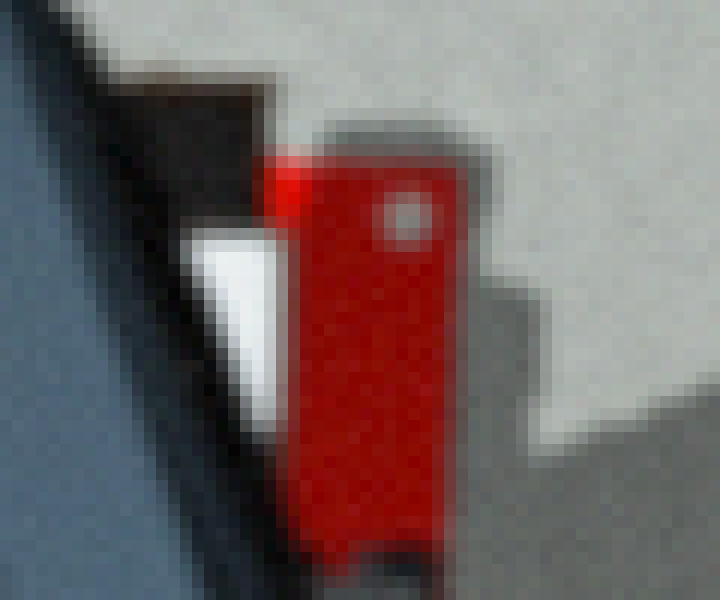

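Run:
```python
from h import *
np.set_printoptions(precision=1,suppress=True)
f=load('top9')
print('bearer bottom R',onz(f,[(211.8,156),(211.6,152),(211.8,160)],97))
print('bearer top R', onz(f,[(210.9,156)],133))
print('strip bottom R',onz(f,[(213.3,168),(213.8,168),(213.1,164.)],125),'strip top R',onz(f,[(212.6,168)],152))
f0=load('top0');print('rubber L from top0 at high end: 199.4,158', onz(f0,[(199.4,158)],132))
print('strip TCP R edge at x=600:',202.8-.038*69-25)
```

```text
bearer bottom R [[642.6 183.1  97. ]
 [654.  183.8  97. ]
 [631.3 183.   97. ]]
bearer top R [[637.3 181.6 133. ]]
strip bottom R [[605.2 175.5 125. ]
 [605.3 174.1 125. ]
 [616.3 176.2 125. ]] strip top R [[602.  174.5 152. ]]
rubber L from top0 at high end: 199.4,158 [[631.7 213.1 132. ]]
strip TCP R edge at x=600: 175.178
```

The top view gives 7–9 mm of overhang on the right edge (9 ideal) and the scene view gives about 12. The average is within about 2 mm of centred. Easing the press, then opening.

Request:
servo_tool:
  rows:
    - [1, -0.06, 0, 0, 0]
    - [1, 0, 0, 0, 0]

```text
clock: 17.65
position: [530.7, 202.8, 104.9]
ee_rot: [[0.021, 0.999, -0.038], [0.005, -0.038, -0.999], [-1.0, 0.021, -0.006]]
force: [6.5, -2.9, 11.2]
finger_gap: 48.9
```

Request:
servo_tool:
  rows:
    - [0.2, -0.03, 0, 0, 0]
    - [-0.1, 0, 0, 0, 0]
    - [-0.4, 0, 0, 0, 0]
    - [-0.7, 0, 0, 0, 0]
    - [-1, 0, 0, 0, 0]
    - [-1, 0, 0, 0, 0]
    - [-1, 0, 0, 0, 0]
    - [-1, 0, 0, 0, 0]

```text
clock: 18.45
position: [529.1, 202.8, 103.9]
ee_rot: [[0.017, 0.999, -0.038], [0.005, -0.038, -0.999], [-1.0, 0.017, -0.006]]
force: [0.3, 0.8, 0.4]
finger_gap: 85.3
```

Run:
```python
from station import get_state, imaging
from h import *
np.set_printoptions(precision=3,suppress=True)
s=get_state();print(s['clock'],s['position'],s['force'],s['wrist_torque'],s['finger_gap'])
f=imaging.grab_frame('scene');pickle.dump(f,open('scene11.pkl','wb'))
cv2.imwrite('pics/g11.png',cv2.resize(f['color'][165:245,270:345],(750,600),interpolation=2))
```

```text
18.45 [529.134 202.822 103.916] [0.326 0.777 0.394] [-0.032  0.035 -0.029] 85.30538496361916
```

View pics/g11.png

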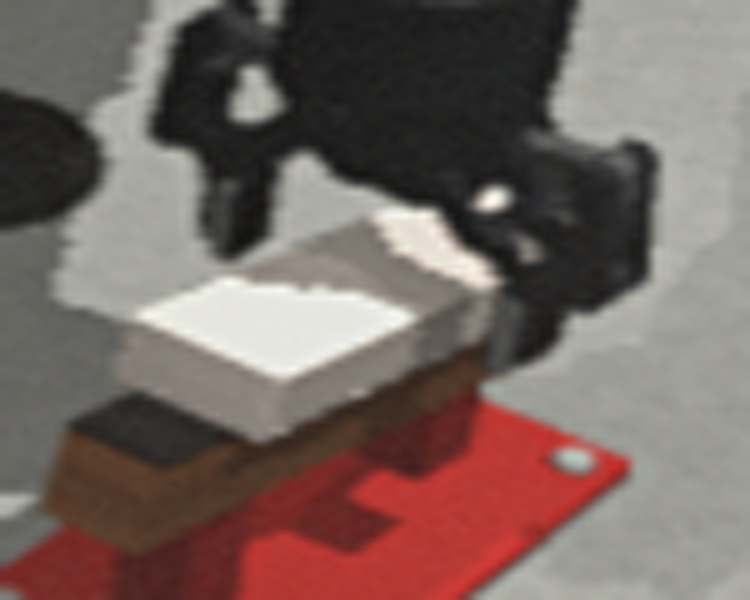

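Released; the strip stayed put and force is zero. Retreating straight up and away for a clear look.

Request:
servo_tool:
  rows:
    - [-1, -0.5, 0, 0, 0]
    - [-1, -1.5, 0, 0, 0]
    - [-1, -3, 0, 0, 0]
    - [-1, -4, 0, 0, 0]
    - [-1, -3, 0, 0, 0]
    - [-1, 0, 0, 3.5, 0]
    - [-1, 0, 0, 4, 0]
    - [-1, 0, 0, 4, 0]

```text
clock: 19.3
position: [522.7, 86.3, 223.9]
ee_rot: [[0.018, 0.999, -0.037], [0.005, -0.037, -0.999], [-1.0, 0.018, -0.006]]
force: [0.9, -0.7, 1.1]
finger_gap: 85.2
```

Request:
servo_tool:
  rows:
    - [-1, 0, 0, 4, 0]
    - [-1, 0, 0, 4, 0]
    - [-1, 0, 0, 4, 0]
    - [-1, 0, 0, 4, 0]
    - [-1, 0, 0, 3, 0]
    - [-1, 0, 0, 0, 0]
    - [-1, 0, 0, 0, 0]

```text
clock: 20.0
position: [517.5, -59.4, 223.1]
ee_rot: [[0.014, 0.995, -0.098], [-0.03, -0.098, -0.995], [-0.999, 0.017, 0.028]]
force: [0.2, 0.0, 0.8]
finger_gap: 85.5
```

Run:
```python
from station import get_state, imaging
from h import *
np.set_printoptions(precision=3,suppress=True)
s=get_state();print(s['clock'],s['position'],s['force'],s['joints'])
o=[]
for n,b in(("scene",(265,165,345,245)),("top",(170,140,250,240))):
    f=imaging.grab_frame(n);pickle.dump(f,open(f'{n}12.pkl','wb'))
    o.append(cv2.resize(f['color'][b[1]:b[3],b[0]:b[2]],(400,500),interpolation=2));cv2.imwrite(f'pics/{n}12.png',f['color'])
    im=f['color'];g=im.min(2);x0,y0,x1,y1=(270,170,340,235) if n=='scene' else (190,140,225,235)
    B=np.zeros(g.shape,bool);B[y0:y1,x0:x1]=1
    P=pts(f,B&(g>170));P=P[(P[:,2]>100)&(P[:,2]<180)]
    t=P
    for _ in range(8):
        A=np.c_[t[:,:2],np.ones(len(t))];co=np.linalg.lstsq(A,t[:,2],rcond=None)[0];r=t[:,2]-A@co;t=t[abs(r)<5]
    print(n,len(t),'grad',co[:2],'slope',np.arctan(np.hypot(*co[:2])),'mean',t.mean(0),r.std())
    print(cv2.minAreaRect(t[:,:2].astype(np.float32)),'face+28 z at mean:',85+(t.mean(0)[0]-455.2+28*.257)*np.tan(.26)+28*.966- 0)
cv2.imwrite('pics/g12.png',np.hstack(o))
```

```text
20.0 [517.459 -59.406 223.12 ] [0.184 0.007 0.768] [-0.097  0.242 -0.019  1.294 -0.028 -3.141]
scene 546 grad [ 0.264 -0.01 ] slope 0.2579485757716324 mean [533.669 204.287 136.174] 0.983214308481938
((529.7901000976562, 203.0783233642578), (50.515533447265625, 164.24351501464844), 88.07366943359375) face+28 z at mean: 134.83663348602886
top 1083 grad [ 0.267 -0.008] slope 0.26137608145458596 mean [531.096 202.425 134.536] 1.8357377138840691
((529.98974609375, 202.0535888671875), (49.36323165893555, 163.23214721679688), 88.47612762451172) face+28 z at mean: 134.15215469627913
```

View pics/g12.png

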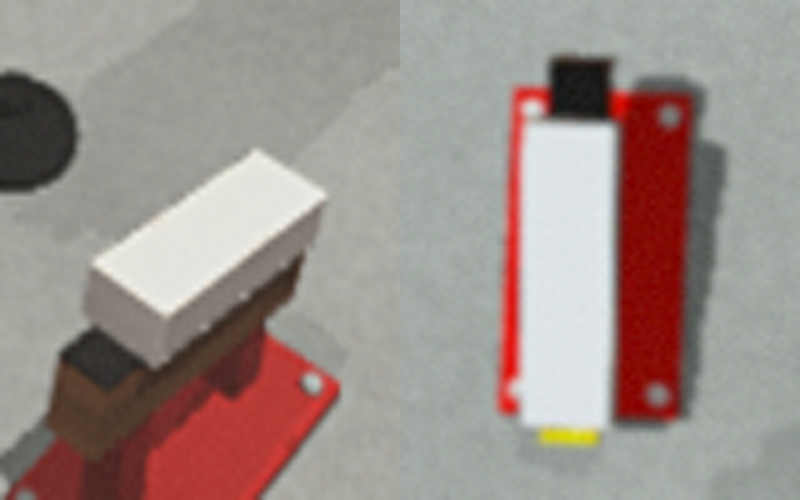

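View pics/top12.png

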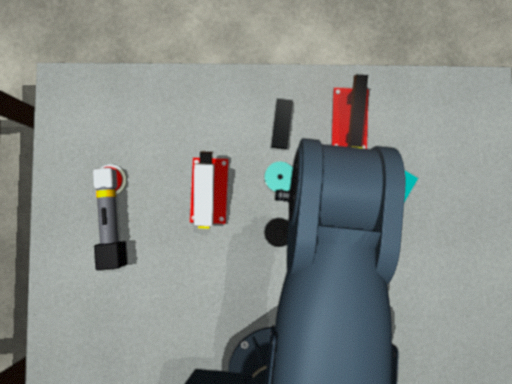

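The strip lies flat (slope 0.258 in scene, 0.261 in top). Its top centre is at x=529.9, against 530.1 expected when touching the stop. Its yaw matches the bearer, and it is centred within about 2 mm. Handing in.

Run:
```python
from station import env,get_state
print(env.hand_in(),get_state()['clock'])
```

```text
the job is handed in; nothing more can be done
the job is handed in; nothing more can be done
```

The white marble strip is on the bearer of the leftmost red rest, flat on the rubber, with one end against the yellow stop. I handed the job in at about 20 s of the 38 s allowed.

**How it was placed:** The tool cannot pitch, so I let the strip's uphill end touch first and pivot in the pads, at under about 10 N, until it lay flat. I then slid it downhill until the stop pushed back at about 20 N, eased off, and let go while it was fully supported. The highest force I read was about 20 N.

**Last checks:**

| Check | Scene camera | Top camera | Expected |
|---|---|---|---|
| Slope (rad) | 0.258 | 0.261 | 0.26 |
| Strip centre along the robot's x (mm) | 529.8 | 530.0 | 530.1 |
| Offset across the bearer (mm) | about 2 to the right | about 1 to the left | 0 |

- **Overhang:** Both long edges overhang the bearer. The cameras disagree by about 3 mm on how well it is centred, which is about their calibration error. A rougher reading just before release put the right-hand overhang at 7–9 mm (top) and about 12 mm (scene), where 9 mm is ideal.
- **Bystanders:** The offcut, discs and polisher look unmoved in the last pictures. The pad is partly hidden by the arm, but what shows is where it was.

**What went wrong:** While I was carrying the strip, the last joint reached the end of its range and tilted the tool by 5°. I took the tilt out by winding the joint to its other end before lowering. It touched its limit again while retreating empty; in its last reading the arm was clear of everything.

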